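Unclamp both label-roll holders, one of which has a left-hand thread

ROBOT

A 6-joint arm with a two-finger parallel gripper is mounted at the origin on the work surface; the furniture and walls round the work are solid. World frame = base frame: x ahead of the robot, y to its left, z up, the work surface at z = 0. Lengths are in mm, angles in degrees, forces in N, time in s.
With the tool pointing down it reaches from about 275 to 850 mm from the base axis. Payload 5.2 kg.
Tool frame: the origin (TCP) lies at the very end of the fingers, on their centre line; the grasp point (between the pads) lies 19 mm behind it; z points along the fingers, y is the line along which they close (so a half turn about z gives the same grasp; the last joint's range is limited). The gripper opens to 85 mm and grips with 20 to 120 N. Pads are 22 mm wide; open, the fingers measure 114 mm over their backs; the gripper's body (76 mm by 85 mm) begins 54 mm behind the grasp point. The pads swing forward as they close: fully open they stand 13 mm farther back than shut.
Start: joints at [64.183, 14.817, 87.949, -0, 77.235, -11.62], TCP at [134.877, 533.21, 202.91] pointing down, gripper open.
Joint ranges: [-179.93, 179.93], [-52.35, 119.4], [10.71, 147.94], [-69.91, 249.91], [12.55, 155.21], [-178.61, 178.61]. Speed limits (degrees/s): [147.25, 147.25, 180, 180, 180, 180].

INTERFACE

Orientations are given as [roll, pitch, yaw] about the fixed x, y, z axes, in that order (R = Rz(yaw) Ry(pitch) Rx(roll)).
In Python, from bench import bot gives the robot as it stands. The module is installed in compiled form; this text tells all that it offers.
- The arm moves only by the tool jog_arm, never from a script. Its arguments are lists of equal length, an entry for each row: "translation": the shift along the tool's x, y, z in mm, a list of three; "turn": the turn, a rotation vector about the tool's x, y, z in rad, a list of three; "claw": the closure, from 0 (fully open) to 1 (shut). A call has 1 to 20 rows; each row is the pose to reach, as a shift and turn from the pose commanded when the call began, along the tool's axes at that moment; what a row does not reach only later rows make up. A row lasts 1/8 s, in which the tool goes at most 62.5 mm and 10.7 degrees, less where a joint would pass 70% of its speed; a pose out of reach is approached as far as the arm can. A call with a gripper value outside its range is refused whole. The fingers move at their own pace and stop on an object; "squeeze" is the grip in N (left out, the last holds). Time passes only in rows, so rows that repeat a pose let the fingers close. It gives the time, the measured TCP pose, the force, the opening and the grip force at its end, in the units of the state.
- bot.sense(): the state, without advancing time (a new reading comes with each control period).
- bot.capture(name): name is "scene" or "top"; returns a dict with "img" (420x560x3 uint8, blue, green, red), "depth" (420x560 float32, mm along the optical axis (not along the pixel's ray), 0 where there is no reading), "mtx" (3x3 intrinsics, pixels), "cam_to_world" (4x4, takes a point from camera to world coordinates). Camera axes: x right, y down, z forward; pixel columns grow to the right and rows downward; lengths in mm; the calibration is good to about 2 mm. A picture is of the moment at which its call begins.
- bot.finish_job(): hands the job in; it is judged then, once.
The state is a dict: "t": time; "q": joint angles; "qd": joint speeds; "effort": joint torques, N m; "tool_pos": TCP position; "orientation": TCP orientation; "contact_force": force on the tool from outside, world axes, zero at the start; "moment": the same for the moment, N m; "grip_width": opening from 0.0 (shut) to 1.0 (fully open); "gripper_force": force on a finger pad.
Only numpy, scipy, OpenCV 4.12 (cv2) and the standard library are available. Lean on these libraries where they do the work, as an engineer would, in place of code of your own. Each camera call takes 0.05 s, during which the arm holds its last target. There are 200 camera calls.

TASK

Unclamp both label rolls: with the black bar on its top, back the clamp nut of each roll holder off by about 60 degrees, let go of it, and leave everything else on the table where it stands. One of the two look-alike holders has an ordinary right-hand thread and the other a left-hand thread, and nobody knows which: feel gently in one direction, and if the nut does not give, turn it the other way instead of forcing it, because a tight nut forced further on (beyond about 0.6 N m) twists its stud to ruin.

Things in the scene. Friction and masses are not known exactly. Their poses are not given: they have to be found in the camera images.
- holder_a: Label-roll holder, fixed to the table: round grey base 108 mm across and 12 mm high, on it a white label roll (68 mm across, 34 mm high, top 46 mm above the table), on the roll a steel flange (50 mm across, top 53 mm above the table) in one piece with the nut. Origin: centre of the underside, on the nut axis; z up. It looks like the other holder; which has which thread hand is not known.
- bar_a (a point): Centre of the black grip bar of holder_a's clamp nut, on the nut axis, 76 mm above the table. The bar is 64 mm long along this point's x, 14 mm wide along its y (pinch it across this) and 18 mm high, on a hub 22 mm across; fingertips may reach 13 mm below the bar's underside before they meet the flange. Its z is up; it turns with the nut. The nut climbs 1.3 mm per rad as it loosens.
- nut_a (a joint): How far the clamp nut of holder_a is backed off its stud, rad, whichever its thread hand: 0 tight (start; it cannot go below), growing as it loosens, end of travel 2.4. Loosening needs about 0.15 N m all the way; the nut stays where it is left.
- stud_a (a joint): Elastic twist of the stud of holder_a in its base, rad, positive counter-clockwise from above: 0 at rest, about 2 N m per rad, springs back. Loosening twists it by about 0.08 before and while the nut gives. Turning a tight nut the tightening way only twists the stud; beyond 0.3 rad either way (0.6 N m) it is ruined.
- holder_b: Label-roll holder, fixed to the table: round grey base 108 mm across and 12 mm high, on it a white label roll (68 mm across, 34 mm high, top 46 mm above the table), on the roll a steel flange (50 mm across, top 53 mm above the table) in one piece with the nut. Origin: centre of the underside, on the nut axis; z up. It looks like the other holder; which has which thread hand is not known.
- bar_b (a point): Centre of the black grip bar of holder_b's clamp nut, on the nut axis, 76 mm above the table. The bar is 64 mm long along this point's x, 14 mm wide along its y (pinch it across this) and 18 mm high, on a hub 22 mm across; fingertips may reach 13 mm below the bar's underside before they meet the flange. Its z is up; it turns with the nut. The nut climbs 1.3 mm per rad as it loosens.
- nut_b (a joint): How far the clamp nut of holder_b is backed off its stud, rad, whichever its thread hand: 0 tight (start; it cannot go below), growing as it loosens, end of travel 2.4. Loosening needs about 0.15 N m all the way; the nut stays where it is left.
- stud_b (a joint): Elastic twist of the stud of holder_b in its base, rad, positive counter-clockwise from above: 0 at rest, about 2 N m per rad, springs back. Loosening twists it by about 0.08 before and while the nut gives. Turning a tight nut the tightening way only twists the stud; beyond 0.3 rad either way (0.6 N m) it is ruined.
- probe_jar: Loose spice jar, green label and black lid, 40 mm across, 105 mm high; a bystander, not to be moved. Origin: centre of the underside.
- tag_box: Loose small white and orange carton, 39 x 86 x 57 mm high; a bystander, not to be moved. Origin: centre of the underside.

How it is judged (in metres and radians):
At the end, for the whole second after the job is handed in: Both clamp nuts are backed off between 0.75 and 1.45 rad (43 and 83 degrees) from tight and at rest, both studs sprung back to within 0.12 rad of untwisted, and nothing is held (value of joint nut_a between 0.75 and 1.45 rad and velocity of joint nut_a between -0.05 and 0.05 rad/s and value of joint stud_a between -0.12 and 0.12 rad and value of joint nut_b between 0.75 and 1.45 rad and velocity of joint nut_b between -0.05 and 0.05 rad/s and value of joint stud_b between -0.12 and 0.12 rad); the robot touches nothing.
It fails at once if the jar or the small carton is moved by more than 25 mm (distance of any of probe_jar, tag_box from where it was at the start of the episode above 0.025 m).
It fails at once if the stud of holder_a is twisted by more than 0.3 rad (forced) (value of joint stud_a above 0.3 rad or value of joint stud_a below -0.3 rad).
It fails at once if the stud of holder_b is twisted by more than 0.3 rad (forced) (value of joint stud_b above 0.3 rad or value of joint stud_b below -0.3 rad).
It also fails if it takes over 56 s, if anything falls off the work surface, if the arm or the gripper's body presses on something with over 40 N, if the wrist force passes 120 N, or if a joint passes its speed limit or range.

## Working session

There is one attempt and no reset: what is moved stays moved. The work goes in short steps, Python scripts to look and compute and a tool call to move; the robot and the scene stay as the last step left them, time stands still between calls to the robot, and variables do not carry over. Pictures are saved under pics/ and viewed, at most 10 in all, crops included, and the job is handed in when it is done.

Besides the shell and the picture viewer there is one more tool, called after ">>>" as name(argument=value, ...) on one line, values as JSON. jog_arm: Moves the arm, as the interface text tells. Its arguments: {"type":"object","properties":{"translation":{"type":"array"},"turn":{"type":"array"},"claw":{"type":"array"},"squeeze":{"type":"number"}},"required":["translation","turn","claw"]}

```bash
mkdir -p pics
python3 - <<'E'
from bench import bot
import cv2,numpy as np,pickle
s=bot.sense();print({k:np.round(v,3).tolist() for k,v in s.items()})
d={n:bot.capture(n) for n in("scene","top")}
pickle.dump(d,open('c0.pkl','wb'))
for n in d: print(n,d[n]['mtx'].round(1).tolist(),d[n]['cam_to_world'].round(2).tolist())
cv2.imwrite('pics/top0.png',d['top']['img']);cv2.imwrite('pics/scene0.png',d['scene']['img'])
E
```

```text
{'t': 0.0, 'q': [64.181, 14.859, 88.012, 0.001, 77.235, -11.618], 'qd': [0.029, -0.09, 0.063, 0.075, -0.013, 0.007], 'effort': [-0.0, -44.602, -29.057, -0.0, 0.012, 0.0], 'tool_pos': [134.622, 532.672, 202.073], 'orientation': [-179.897, -0.022, 165.8], 'contact_force': [0.552, -0.399, -0.025], 'moment': [-0.008, -0.005, -0.007], 'gripper_force': 0.0, 'grip_width': 0.999}
scene [[440.7, 0.0, 278.3], [0.0, 440.7, 217.5], [0.0, 0.0, 1.0]] [[0.7, -0.37, 0.61, -163.04], [-0.71, -0.34, 0.61, -594.53], [-0.02, -0.87, -0.5, 597.64], [0.0, 0.0, 0.0, 1.0]]
top [[391.3, 0.0, 276.1], [0.0, 391.3, 210.0], [0.0, 0.0, 1.0]] [[0.01, -0.98, 0.19, 288.71], [-1.0, -0.02, -0.02, 33.11], [0.03, -0.19, -0.98, 979.9], [0.0, 0.0, 0.0, 1.0]]
```

View pics/top0.png

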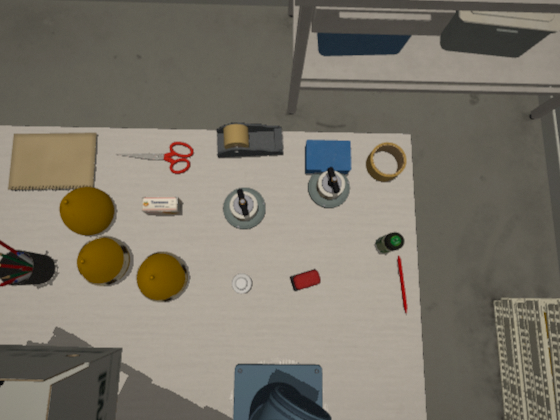

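View pics/scene0.png

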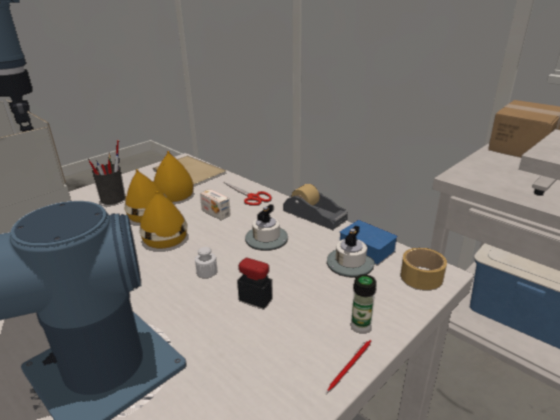

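The top view shows the holders at about (243,206) and (330,184), with black bars on them running roughly up-down in the image. The jar is at (392,241), the carton at (160,205), and a blue box lies just behind the right holder. Next I'll measure the bars.

```bash
cat > h.py <<'E'
import numpy as np,cv2
def cloud(c):
    K=c['mtx'];z=c['depth'];v,u=np.indices(z.shape)
    p=np.stack([(u-K[0,2])/K[0,0]*z,(v-K[1,2])/K[1,1]*z,z],-1)
    T=c['cam_to_world'];return p@T[:3,:3].T+T[:3,3]
def bars(c,cs,lo=72,hi=92,r=45):
    P=cloud(c);out=[]
    for x,y in cs:
        m=(c['depth']>0)&(P[...,2]>lo)&(P[...,2]<hi)&(np.hypot(P[...,0]-x,P[...,1]-y)<r)&(c['img'].max(2)<90)
        q=P[m][:,:2].astype(np.float32)
        (cx,cy),wh,a=cv2.minAreaRect(q)
        pc=np.linalg.eigh(np.cov(q.T))[1][:,1]
        out.append((m.sum(),q.mean(0).round(1),(round(cx,1),round(cy,1)),np.round(wh,1),'yaw',round(np.degrees(np.arctan2(pc[1],pc[0]))%180,1),'z',P[m][:,2].mean().round(1)))
    return out
E
python3 - <<'E'
import pickle,numpy as np
from h import *
d=pickle.load(open('c0.pkl','rb'))
P=cloud(d['top'])
for n,u,v in(('a',242,203),('b',331,181),('blue',325,150),('jar',393,240),('carton',160,205),('tape',232,135),('table',300,230),('ring',387,145)): print(n,P[v,u].round(0))
cs=[P[203,242,:2],P[181,331,:2]]
for n in d:
  for o in bars(d[n],cs): print(n,*o)
# bases: fit circle on grey base, white roll top
t=d['top']
for c in cs:
  m=(np.hypot(*(P[...,:2]-c).transpose(2,0,1))<75)&(P[...,2]>6)&(P[...,2]<18)
  print('base',cv2.minEnclosingCircle(P[m][:,:2].astype(np.float32)))
import cv2
cv2.imwrite('pics/crop.png',cv2.resize(t['img'][140:240,200:360],None,fx=5,fy=5,interpolation=cv2.INTER_CUBIC))
E
```

```text
a [474.  91.  84.]
b [ 532. -120.   76.]
blue [ 621. -111.   46.]
jar [ 390. -255.  102.]
carton [471. 288.  58.]
tape [644. 120.  76.]
table [424. -52.   1.]
ring [ 639. -270.   41.]
scene 117 [470.3  83.4] (474.2, 86.3) [60.2 13. ] yaw 13.4 z 81.1
scene 124 [ 525.2 -131.5] (533.1, -127.8) [63.8 12.9] yaw 13.3 z 81.8
top 127 [476.7  89.6] (477.9, 89.7) [62.  13.6] yaw 15.9 z 83.8
top 139 [ 534.2 -123.9] (535.5, -124.6) [62.5 12.5] yaw 16.0 z 82.8
base ((479.0571594238281, 89.8780517578125), 53.870784759521484)
base ((543.939697265625, -120.39015197753906), 62.30421447753906)
```

View pics/crop.png

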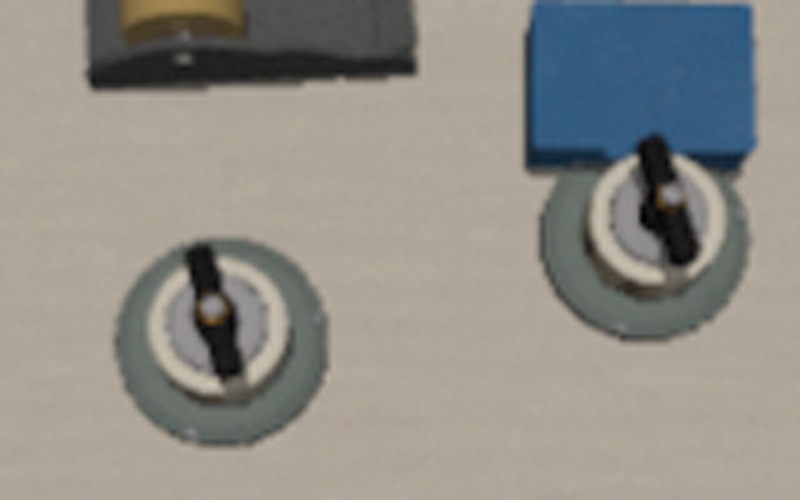

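The crop shows both bars free and clear of the box top: left bar centre about (213,310), right about (668,200). Fitted sizes come out near 62 x 13 mm and z near 83, which match the given bar.

```bash
cat >> h.py <<'E'
from scipy.spatial.transform import Rotation as R
def go(s,xyz,yaw):
    r=R.from_euler('xyz',s['orientation'],degrees=True)
    g=R.from_euler('xyz',[180,0,yaw],degrees=True)
    return r.inv().apply(np.array(xyz)-s['tool_pos']).round(1),(r.inv()*g).as_rotvec().round(4)
E
python3 - <<'E'
import pickle
from h import *
from bench import bot
d=pickle.load(open('c0.pkl','rb'))
for n in d:
  P=cloud(d[n]);
  for x0,x1,y0,y1 in((100,300,200,600),(300,450,200,600),(450,560,110,250),(420,600,-300,60)):
    m=(P[...,0]>x0)&(P[...,0]<x1)&(P[...,1]>y0)&(P[...,1]<y1)&(d[n]['depth']>0)
    print(n,x0,y0,np.percentile(P[m][:,2],[50,99,100]).round(0))
s=bot.sense();print(go(s,[s['tool_pos'][0],s['tool_pos'][1],270],165.8),go(s,[478,89.7,270],16))
E
```

```text
scene 100 200 [212. 539. 547.]
scene 300 200 [ 52. 140. 173.]
scene 450 110 [ 1. 54. 56.]
scene 420 -300 [ 1. 83. 91.]
top 100 200 [  1. 315. 326.]
top 300 200 [  2. 132. 174.]
top 450 110 [ 0. 50. 57.]
top 420 -300 [ 0. 83. 92.]
(array([  0. ,  -0.1, -67.9]), array([-0.0016, -0.0003,  0.    ])) (array([-441.5, -345.4,  -67.4]), array([-1.0000e-03,  2.0000e-03,  2.6145e+00]))
```

Run:
```python
import pickle
from h import *
d=pickle.load(open('c0.pkl','rb'))
P=cloud(d['top'])
for v in range(320,420,16): print(v,[tuple(int(a) for a in P[v,u]) for u in range(5,140,20)])
P=cloud(d['scene'])
for v in range(10,270,26): print(v,[tuple(int(a) for a in P[v,u]) for u in (5,20,40,60,75)])
t=d['top']['img'][300:,:200]
cv2.imwrite('pics/box.png',np.hstack([cv2.resize(t,None,fx=2,fy=2),cv2.resize(d['scene']['img'][:240,:200],(400,480))[:240]]))
```

```text
320 [(198, 651, 0), (198, 602, 3), (198, 558, -2), (199, 509, 1), (199, 465, -4), (200, 414, 3), (200, 368, 0)]
336 [(161, 647, -1), (161, 599, 0), (162, 554, -2), (162, 507, -2), (162, 460, -2), (163, 413, -1), (163, 365, 0)]
352 [(142, 576, 103), (142, 537, 100), (141, 500, 92), (141, 460, 88), (140, 421, 79), (139, 381, 73), (127, 362, 1)]
368 [(141, 480, 254), (141, 446, 252), (141, 414, 249), (140, 382, 243), (130, 368, 196), (110, 369, 96), (90, 360, -3)]
384 [(56, 629, 3), (56, 583, 5), (56, 538, 4), (120, 367, 270), (100, 370, 185), (76, 370, 86), (56, 356, 1)]
400 [(21, 626, 1), (22, 579, 4), (21, 535, 2), (93, 367, 263), (70, 369, 180), (42, 371, 76), (21, 354, 0)]
416 [(-12, 621, 2), (-12, 576, 0), (-12, 532, 0), (65, 369, 254), (39, 371, 170), (7, 372, 66), (-13, 352, -3)]
10 [(155, 502, 527), (958, 2951, 365), (1080, 2933, 357), (1220, 2944, 346), (1332, 2957, 338)]
36 [(138, 492, 480), (914, 2959, 205), (1039, 2944, 193), (1177, 2948, 178), (1280, 2935, 168)]
62 [(125, 500, 430), (153, 497, 426), (991, 2942, 24), (1124, 2929, 6), (1234, 2933, -9)]
88 [(110, 505, 377), (136, 493, 374), (940, 2936, -149), (1078, 2936, -174), (1187, 2933, -194)]
114 [(131, 664, 285), (115, 473, 325), (894, 2954, -335), (1028, 2935, -362), (1132, 2917, -382)]
140 [(47, 367, 310), (73, 368, 303), (109, 369, 292), (982, 2952, -562), (1082, 2916, -580)]
166 [(32, 367, 260), (58, 366, 252), (95, 370, 239), (135, 375, 224), (1037, 2938, -795)]
192 [(16, 369, 207), (43, 372, 196), (79, 367, 185), (119, 371, 168), (261, 713, 1)]
218 [(1, 372, 152), (-36, 50, 292), (-16, 27, 293), (1, 3, 295), (16, -11, 294)]
244 [(-70, 15, 280), (-59, -16, 290), (-42, -42, 293), (-24, -56, 290), (-8, -63, 286)]
```

View pics/box.png

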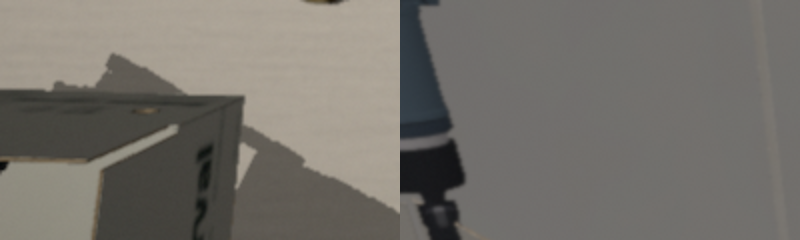

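This is a tall open carton (rim about 310 mm, walls near x=141 and y=370) and the gripper stands at or inside it. I'll rise straight up first, then swing out.

>>> jog_arm(translation=[[0,0,-10],[0,0,-30],[0,0,-60],[0,0,-95],[0,0,-130],[0,0,-165],[0,0,-170]], turn=[[0,0,0],[0,0,0],[0,0,0],[0,0,0],[0,0,0],[0,0,0],[0,0,0]], claw=[0,0,0,0,0,0,0], squeeze=40)

```text
t: 0.98
tool_pos: [135.3, 534.1, 376.3]
orientation: [179.7, 0.1, 165.8]
contact_force: [0.0, 1.0, -0.6]
grip_width: 1.0
gripper_force: 0.0
```

>>> jog_arm(translation=[[-27,-21,0],[-54,-42,0],[-82,-64,0],[-110,-86,0],[-140,-110,0],[-170,-133,0],[-200,-157,0],[-230,-180,0],[-260,-204,0],[-290,-227,0],[-320,-250,0],[-350,-274,0],[-380,-297,0],[-405,-317,0],[-425,-333,20],[-441.5,-345.4,60],[-441.5,-345.4,110],[-441.5,-345.4,160],[-441.5,-345.4,200],[-441.5,-345.4,200]], turn=[[0,0,0.16],[0,0,0.32],[0,0,0.48],[0,0,0.64],[0,0,0.8],[0,0,0.96],[0,0,1.12],[0,0,1.28],[0,0,1.44],[0,0,1.6],[0,0,1.76],[0,0,1.92],[0,0,2.08],[0,0,2.24],[0,0,2.4],[0,0,2.56],[0,0,2.614],[0,0,2.614],[0,0,2.614],[0,0,2.614]], claw=[0.3,0.3,0.3,0.3,0.3,0.3,0.3,0.3,0.3,0.3,0.3,0.3,0.3,0.3,0.3,0.3,0.3,0.3,0.3,0.3])

```text
t: 3.48
tool_pos: [474.9, 90.2, 169.5]
orientation: [-179.8, 0.5, 16.0]
contact_force: [-0.0, -0.5, -0.2]
grip_width: 0.701
gripper_force: 0.0
```

Run:
```python
from h import *
from bench import bot
d={n:bot.capture(n) for n in("scene","top")}
s=bot.sense();print({k:np.round(v,3).tolist() for k,v in s.items()})
print(go(s,[477.5,89,60],16))
for n in d: 
    try: print(n,*bars(d[n],[(478,89.7)]))
    except Exception as e: print(e)
a=d['top']['img'][150:290,150:350];b=d['scene']['img'][80:290,160:460]
cv2.imwrite('pics/c1.png',np.hstack([cv2.resize(a,(400,280)),cv2.resize(b,(400,280))]))
```

```text
{'t': 3.575, 'q': [-2.492, 9.623, 98.904, -0.0, 71.467, 71.477], 'qd': [0.065, -1.273, -1.959, 0.062, -0.067, -0.007], 'effort': [-0.011, -36.416, -26.27, -0.002, 0.056, 0.0], 'tool_pos': [478.441, 90.081, 173.566], 'orientation': [179.998, -0.005, 16.031], 'contact_force': [-0.061, -0.293, 0.118], 'moment': [0.024, -0.095, -0.013], 'gripper_force': 0.0, 'grip_width': 0.702}
(array([ -1.2,   0.8, 113.6]), array([ 0.    , -0.0001,  0.0005]))
scene (np.int64(116), array([470.3,  83.3], dtype=float32), (473.3, 86.4), array([58.6, 12.1]), 'yaw', np.float64(13.0), 'z', np.float64(81.6))
top (np.int64(82), array([481.2,  92.2], dtype=float32), (476.2, 89.3), array([52.7, 13.7]), 'yaw', np.float64(9.0), 'z', np.float64(84.2))
```

View pics/c1.png

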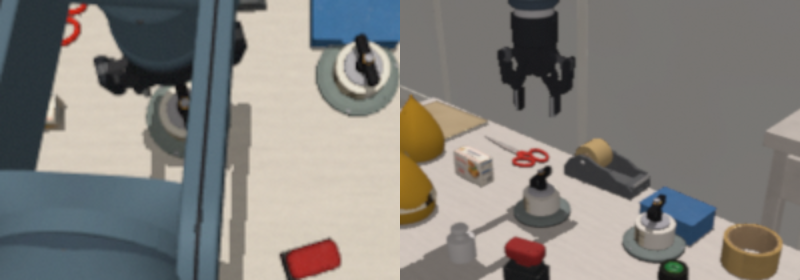

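The left crop shows the gripper right over the left holder. The right crop shows it high above the bar at (540,180), well clear of its neighbours. I'll descend and close.

>>> jog_arm(translation=[[-1.5,1,25],[-1.5,1,50],[-1.5,1,75],[-1.5,1,95],[-1.5,1,108],[-1.5,1,113],[-1.5,1,113],[-1.5,1,113],[-1.5,1,113],[-1.5,1,113],[-1.5,1,113],[-1.5,1,113]], turn=[[0,0,0],[0,0,0],[0,0,0],[0,0,0],[0,0,0],[0,0,0],[0,0,0],[0,0,0],[0,0,0],[0,0,0],[0,0,0],[0,0,0]], claw=[0.3,0.3,0.3,0.3,0.3,0.3,0.3,0.95,0.95,0.95,0.95,0.95], squeeze=40)

```text
t: 5.08
tool_pos: [477.9, 87.6, 61.6]
orientation: [179.9, -0.1, 16.1]
contact_force: [-2.5, -3.4, 11.3]
grip_width: 0.048
gripper_force: 6.0
```

```bash
cat > s.py <<'E'
from bench import bot
import numpy as np
s=bot.sense()
print({k:np.round(s[k],3).tolist() for k in('t','tool_pos','orientation','contact_force','moment','gripper_force','grip_width','q')})
E
python3 s.py
```

```text
{'t': 5.075, 'tool_pos': [477.898, 87.642, 61.556], 'orientation': [179.857, -0.087, 16.069], 'contact_force': [-2.51, -3.418, 11.276], 'moment': [-0.721, 0.554, 0.031], 'gripper_force': 5.983, 'grip_width': 0.048, 'q': [-2.704, 16.752, 107.463, -0.129, 55.656, 71.3]}
```

Run:
```python
from bench import bot
import cv2,numpy as np
c=bot.capture('scene')['img'];t=bot.capture('top')['img']
cv2.imwrite('pics/c2.png',np.hstack([cv2.resize(t[160:240,200:290],(450,400),interpolation=cv2.INTER_CUBIC),cv2.resize(c[180:250,230:300],(350,400)[:1]+(400,),interpolation=cv2.INTER_CUBIC)]))
```

```text
(no output)
```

View pics/c2.png

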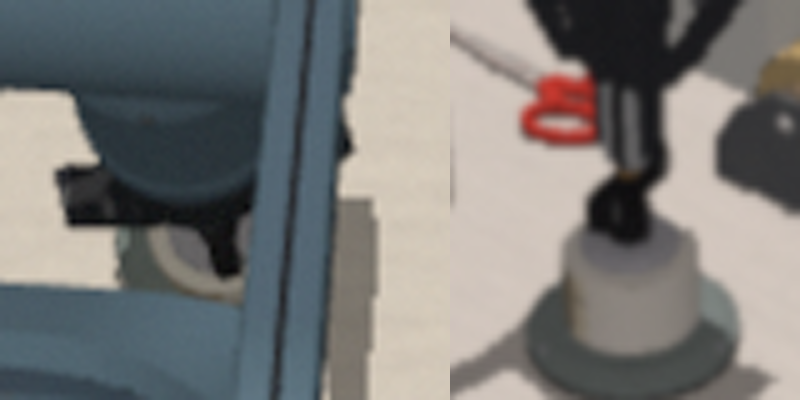

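```bash
python3 - <<'E'
from h import *
from bench import bot
import pickle
c=bot.capture('scene');P=cloud(c);pickle.dump(c,open('c2.pkl','wb'))
o=pickle.load(open('c0.pkl','rb'))['scene'];Q=cloud(o)
for v in range(186,226,3):
  print(v,[(u,)+tuple(int(a) for a in P[v,u]) for u in range(252,276,4)])
print()
for v in range(204,226,3):
  print(v,[(u,)+tuple(int(a) for a in Q[v,u]) for u in range(252,276,4)])
x=np.hstack([cv2.resize(i['img'][170:240,230:300],(400,400),interpolation=cv2.INTER_NEAREST) for i in(o,c)])
cv2.imwrite('pics/c3.png',x)
E
python3 s.py
```

```text
186 [(252, 455, 109, 147), (256, 466, 107, 144), (260, 463, 89, 151), (264, 462, 74, 156), (268, 467, 66, 157), (272, 490, 77, 145)]
189 [(252, 457, 112, 138), (256, 464, 105, 138), (260, 463, 90, 143), (264, 478, 92, 137), (268, 469, 69, 147), (272, 480, 67, 144)]
192 [(252, 630, 310, 0), (256, -163, -594, 597), (260, 463, 90, 135), (264, 477, 92, 129), (268, 468, 68, 141), (272, 473, 60, 141)]
195 [(252, 613, 290, 2), (256, 613, 272, 9), (260, 464, 92, 126), (264, 474, 89, 123), (268, 470, 71, 131), (272, 486, 74, 124)]
198 [(252, 595, 271, 6), (256, 599, 257, 9), (260, 462, 90, 120), (264, 466, 80, 122), (268, 476, 77, 119), (272, 485, 73, 117)]
201 [(252, 592, 268, -1), (256, 598, 257, 0), (260, 466, 95, 108), (264, 470, 86, 110), (268, 473, 75, 113), (272, 486, 74, 108)]
204 [(252, 572, 246, 4), (256, 578, 236, 5), (260, 468, 98, 99), (264, 470, 86, 102), (268, 471, 73, 106), (272, 485, 74, 101)]
207 [(252, 565, 239, 0), (256, 573, 231, 0), (260, 583, 225, -1), (264, 472, 88, 92), (268, 476, 78, 94), (272, 497, 87, 82)]
210 [(252, 552, 224, 1), (256, 560, 216, 1), (260, 566, 207
[... 1267 characters left out ...]
, 461, 78, 76), (268, 475, 79, 69), (272, 565, 158, 1)]
219 [(252, 516, 186, 2), (256, 473, 121, 45), (260, 448, 78, 73), (264, 466, 84, 63), (268, 474, 78, 62), (272, 491, 82, 53)]
222 [(252, 506, 174, 1), (256, 458, 104, 50), (260, 463, 95, 51), (264, 466, 85, 54), (268, 474, 78, 54), (272, 481, 71, 53)]
225 [(252, 447, 108, 45), (256, 449, 95, 49), (260, 454, 86, 51), (264, 459, 77, 52), (268, 466, 70, 51), (272, 475, 65, 50)]
{'t': 5.225, 'tool_pos': [477.92, 87.621, 61.547], 'orientation': [179.86, -0.091, 16.062], 'contact_force': [-3.207, -4.194, 12.484], 'moment': [-0.715, 0.453, 0.019], 'gripper_force': 5.943, 'grip_width': 0.05, 'q': [-2.709, 16.753, 107.464, -0.125, 55.652, 71.3]}
```

View pics/c3.png

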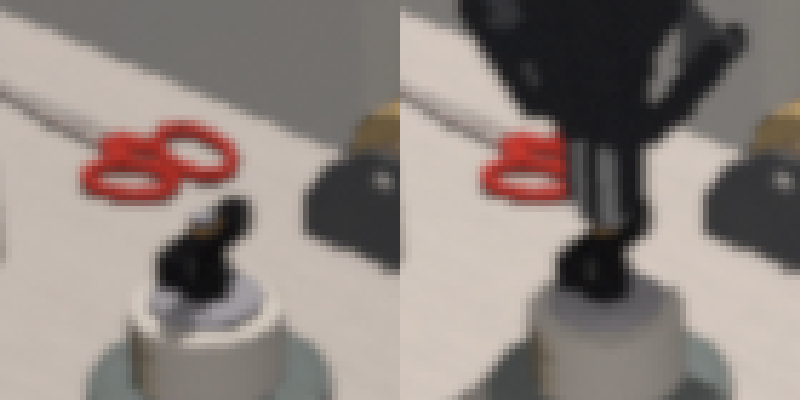

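The picture shows the closed fingers ending just above the bar (tips near (605,225), z about 95) although TCP reads 61. I'll open, lift, and check the fingertip height against the reading.

>>> jog_arm(translation=[[0,0,0],[0,0,-2],[0,0,-20],[0,0,-50],[0,0,-80],[0,0,-80],[0,0,-80]], turn=[[0,0,0],[0,0,0],[0,0,0],[0,0,0],[0,0,0],[0,0,0],[0,0,0]], claw=[0.5,0.5,0.5,0.5,0.5,0.5,0.5])

```text
t: 6.1
tool_pos: [476.3, 88.8, 139.1]
orientation: [-180.0, 0.1, 16.0]
contact_force: [0.1, -0.0, 0.1]
grip_width: 0.502
gripper_force: 0.0
```

Run:
```python
from h import *
from bench import bot
import pickle
c=bot.capture('scene');P=cloud(c);s=bot.sense();pickle.dump((c,s),open('c4.pkl','wb'))
print(s['tool_pos'].round(1) if hasattr(s['tool_pos'],'round') else s['tool_pos'],s['contact_force'],s['grip_width'])
m=(np.hypot(P[...,0]-478,P[...,1]-88)<80)&(P[...,2]>96)&(c['depth']>0)
v,u=np.where(m);Q=P[m]
# per column lowest z of robot
for k in range(u.min(),u.max()+1,3):
  q=Q[u==k]; 
  if len(q): i=q[:,2].argmin();print(k,v[u==k][i],q[i].round(0),end=' | ')
T=np.linalg.inv(c['cam_to_world'])
print()
for p in ([*s['tool_pos']],[477,88,85]):
  x=T[:3,:3]@np.array(p)+T[:3,3];x=c['mtx']@x;print('px',(x[:2]/x[2]).round(0))
cv2.imwrite('pics/c4.png',cv2.resize(c['img'][130:250,210:330],(600,600),interpolation=cv2.INTER_CUBIC))
```

```text
[476.   88.8 138.8] [ 0.30120847  0.23502873 -0.5242032 ] 0.497598253645185
217 13 [413. 134. 520.] | 220 26 [427. 146. 495.] | 223 27 [430. 141. 493.] | 226 28 [437. 139. 491.] | 229 30 [448. 144. 486.] | 232 31 [453. 142. 484.] | 235 137 [446. 147. 262.] | 238 147 [449. 142. 238.] | 241 156 [451. 137. 217.] | 244 157 [450. 125. 218.] | 247 158 [458. 123. 214.] | 250 172 [461. 120. 179.] | 253 176 [458. 106. 174.] | 256 175 [469. 108. 172.] | 259 149 [465.  89. 242.] | 262 149 [467.  82. 243.] | 265 151 [464.  69. 243.] | 268 157 [471.  68. 227.] | 271 180 [473.  63. 172.] | 274 179 [481.  61. 172.] | 277 176 [487.  57. 179.] | 280 164 [476.  36. 218.] | 283 162 [488.  38. 218.] | 286 160 [502.  42. 218.] | 289 150 [503.  33. 243.] | 292 27 [506.  26. 494.] | 295 18 [516.  28. 508.] | 
px [264. 189.]
px [266. 209.]
```

View pics/c4.png

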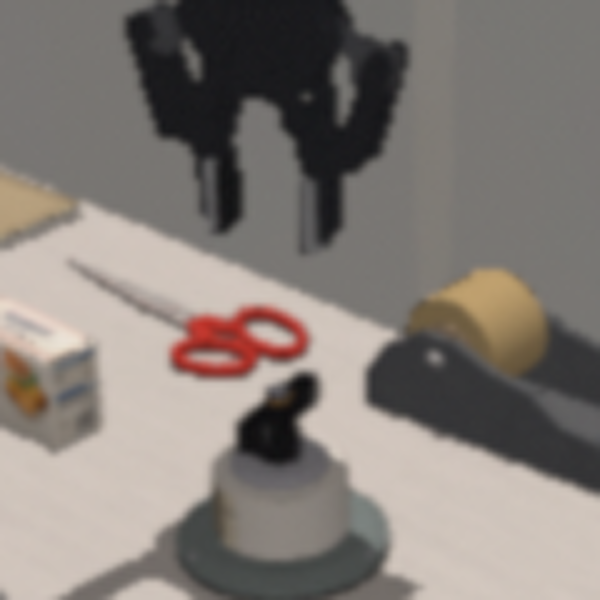

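The fingertips sit at about (215,232) and (320,250) in the crop, z near 172 while TCP reads 139. The true tips are therefore about 31 mm above the reading. I'll lower in two steps with that offset and check in between.

>>> jog_arm(translation=[[0,0,30],[0,0,60],[0,0,80],[0,0,92],[0,0,100],[0,0,104],[0,0,104],[0,0,104]], turn=[[0,0,0],[0,0,0],[0,0,0],[0,0,0],[0,0,0],[0,0,0],[0,0,0],[0,0,0]], claw=[0.5,0.5,0.5,0.5,0.5,0.5,0.5,0.5])

```text
t: 7.15
tool_pos: [477.5, 88.7, 36.5]
orientation: [180.0, -0.1, 16.0]
contact_force: [0.2, 0.2, 1.0]
grip_width: 0.503
gripper_force: 0.0
```

Run:
```python
from h import *
from bench import bot
c=bot.capture('scene');P=cloud(c);s=bot.sense()
print(s['tool_pos'],s['contact_force'],s['moment'],s['grip_width'])
for v in range(195,226,3):
  print(v,[(u,)+tuple(int(a) for a in P[v,u]) for u in range(246,288,4)])
cv2.imwrite('pics/c5.png',cv2.resize(c['img'][170:250,225:305],(600,600),interpolation=cv2.INTER_CUBIC))
```

```text
[477.47706004  88.69737327  36.46941928] [-0.35011177  1.26358993  0.68989627] [ 0.01646838 -0.00432513 -0.01275374] 0.4959159995437515
195 [(246, 450, 127, 119), (250, 460, 124, 117), (254, 458, 107, 123), (258, 475, 111, 116), (262, 638, 273, 0), (266, 641, 259, 2), (270, 467, 61, 135), (274, 476, 57, 134), (278, 493, 61, 126), (282, 481, 36, 139), (286, 486, 28, 140)]
198 [(246, 578, 277, 10), (250, 456, 119, 112), (254, 459, 109, 114), (258, 475, 112, 107), (262, 609, 242, 11), (266, 629, 247, 1), (270, 470, 65, 125), (274, 473, 54, 128), (278, 490, 58, 120), (282, 483, 38, 130), (286, 497, 39, 124)]
201 [(246, 566, 265, 9), (250, 585, 269, 1), (254, 461, 112, 104), (258, 473, 110, 100), (262, 613, 248, -2), (266, 612, 230, 4), (270, 626, 227, 0), (274, 474, 56, 119), (278, 481, 49, 119), (282, 479, 35, 125), (286, 496, 38, 117)]
204 [(246, 567, 266, 0), (250, 567, 249, 5), (254, 459, 110, 98), (258, 472, 109, 93), (262, 595, 229, 1), (266, 602, 219, 2), (270, 503, 100, 84), (274, 473, 55, 112), (278, 477, 46, 114), (282, 482, 37, 115), (286, 613, 151, 22)]
207 [(246, 553, 250, 0
[... 863 characters left out ...]
), (286, 592, 130, 1)]
219 [(246, 510, 203, -1), (250, 516, 193, 0), (254, 522, 183, 0), (258, 445, 82, 73), (262, 451, 74, 73), (266, 469, 80, 63), (270, 484, 81, 56), (274, 476, 59, 68), (278, 566, 136, 0), (282, 574, 128, 0), (286, 581, 120, 0)]
222 [(246, 496, 187, 1), (250, 504, 180, 0), (254, 461, 115, 45), (258, 460, 99, 51), (262, 467, 92, 51), (266, 470, 81, 54), (270, 479, 77, 52), (274, 485, 68, 53), (278, 500, 70, 46), (282, 564, 119, -1), (286, 569, 109, 0)]
225 [(246, 486, 176, 0), (250, 493, 168, 0), (254, 448, 101, 47), (258, 453, 92, 49), (262, 458, 83, 50), (266, 464, 75, 50), (270, 468, 65, 53), (274, 481, 65, 47), (278, 488, 59, 46), (282, 552, 107, 0), (286, 556, 97, 1)]
```

View pics/c5.png

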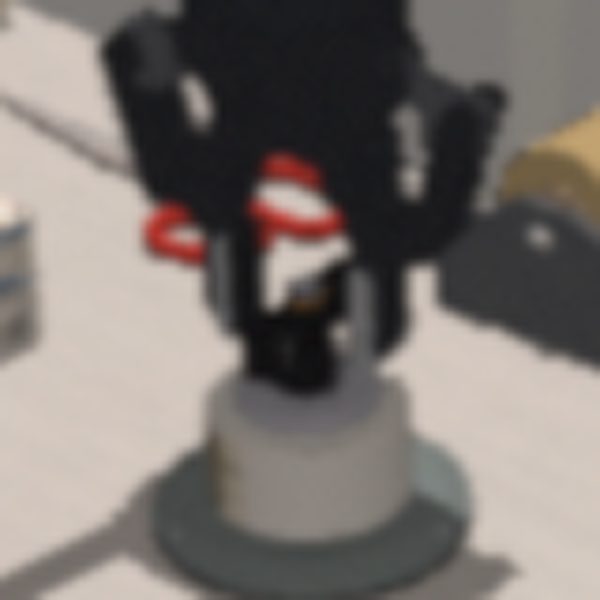

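The crop shows the fingers straddling the bar, left tip about (230,330), right about (370,370), z near 66. I'll close here.

>>> jog_arm(translation=[[0,0,0],[0,0,0],[0,0,0],[0,0,0]], turn=[[0,0,0],[0,0,0],[0,0,0],[0,0,0]], claw=[1,1,1,1], squeeze=40)

```text
t: 7.7
tool_pos: [477.1, 89.6, 36.5]
orientation: [-179.9, -0.0, 16.0]
contact_force: [-2.3, 4.7, 5.5]
grip_width: 0.213
gripper_force: 39.0
```

```bash
python3 s.py
```

```text
{'t': 7.7, 'tool_pos': [477.073, 89.555, 36.484], 'orientation': [-179.939, -0.048, 16.019], 'contact_force': [-2.324, 4.7, 5.5], 'moment': [0.747, 0.255, 0.029], 'gripper_force': 38.984, 'grip_width': 0.213, 'q': [-2.623, 18.829, 108.935, 0.093, 52.209, 71.302]}
```

>>> jog_arm(translation=[[0,0,0],[0,0,0],[0,0,0],[0,0,0]], turn=[[0,0,-0.05],[0,0,-0.1],[0,0,-0.14],[0,0,-0.14]], claw=[1,1,1,1])

```text
t: 8.2
tool_pos: [477.1, 89.5, 36.5]
orientation: [-179.9, -0.1, 24.0]
contact_force: [-1.2, 4.3, 5.5]
grip_width: 0.213
gripper_force: 39.0
```

```bash
python3 s.py
```

```text
{'t': 8.2, 'tool_pos': [477.118, 89.46, 36.481], 'orientation': [-179.949, -0.059, 24.038], 'contact_force': [-1.185, 4.315, 5.462], 'moment': [0.72, 0.302, -0.232], 'gripper_force': 38.969, 'grip_width': 0.213, 'q': [-2.633, 18.83, 108.934, 0.091, 52.206, 63.273]}
```

The moment rose by 0.26 N m over 0.14 rad, following the stud stiffness without a plateau. The nut isn't giving this way, so I'll feel the other way.

>>> jog_arm(translation=[[0,0,0],[0,0,0],[0,0,0],[0,0,0],[0,0,0]], turn=[[0,0,0.08],[0,0,0.16],[0,0,0.24],[0,0,0.3],[0,0,0.3]], claw=[1,1,1,1,1])

```text
t: 8.82
tool_pos: [477.1, 89.6, 36.6]
orientation: [-179.9, -0.0, 6.8]
contact_force: [-1.8, 4.8, 5.5]
grip_width: 0.216
gripper_force: 39.1
```

```bash
python3 s.py
```

```text
{'t': 8.825, 'tool_pos': [477.071, 89.648, 36.551], 'orientation': [-179.93, -0.042, 6.836], 'contact_force': [-1.826, 4.787, 5.53], 'moment': [0.848, 0.375, 0.151], 'gripper_force': 39.07, 'grip_width': 0.216, 'q': [-2.613, 18.822, 108.933, 0.096, 52.215, 80.492]}
```

The moment plateaus near 0.13 N m, so clockwise loosens this one. I'll turn 1.0 rad more and follow the climb.

>>> jog_arm(translation=[[0,0,-0.1],[0,0,-0.3],[0,0,-0.5],[0,0,-0.7],[0,0,-0.8],[0,0,-1],[0,0,-1.1],[0,0,-1.3],[0,0,-1.3],[0,0,-1.3]], turn=[[0,0,0.12],[0,0,0.25],[0,0,0.38],[0,0,0.51],[0,0,0.64],[0,0,0.77],[0,0,0.9],[0,0,1.0],[0,0,1.0],[0,0,1.0]], claw=[1,1,1,1,1,1,1,1,1,1])

```text
t: 10.07
tool_pos: [477.3, 90.2, 37.9]
orientation: [-179.9, 0.1, -50.4]
contact_force: [-0.4, 7.8, 5.8]
grip_width: 0.213
gripper_force: 39.0
```

```bash
python3 s.py
```

```text
{'t': 10.075, 'tool_pos': [477.296, 90.214, 37.856], 'orientation': [-179.871, 0.058, -50.438], 'contact_force': [-0.375, 7.822, 5.799], 'moment': [1.305, 0.134, 0.153], 'gripper_force': 38.975, 'grip_width': 0.213, 'q': [-2.587, 18.716, 108.851, 0.164, 52.376, 137.751]}
```

>>> jog_arm(translation=[[0,0,0],[0,0,0],[0,0,-10],[0,0,-40],[0,0,-75],[20,9,-90],[45,20,-90],[70,32,-90],[100,45,-90],[130,60,-90],[160,73,-90],[185,85,-90],[202,92,-90],[202,92,-90],[202,92,-90],[202,92,-90]], turn=[[0,0,0],[0,0,0],[0,0,0],[0,0,0],[0,0,0],[0,0,-0.15],[0,0,-0.3],[0,0,-0.45],[0,0,-0.6],[0,0,-0.75],[0,0,-0.9],[0,0,-1.05],[0,0,-1.159],[0,0,-1.159],[0,0,-1.159],[0,0,-1.159]], claw=[0.5,0.5,0.5,0.5,0.5,0.5,0.5,0.5,0.5,0.5,0.5,0.5,0.5,0.5,0.5,0.5])

```text
t: 12.08
tool_pos: [534.5, -124.7, 127.3]
orientation: [-180.0, 0.0, 16.0]
contact_force: [-0.5, -0.3, 0.3]
grip_width: 0.5
gripper_force: 0.0
```

Run:
```python
from h import *
from bench import bot
d={n:bot.capture(n) for n in("scene","top")}
s=bot.sense();print(s['tool_pos'],s['orientation'],s['contact_force'],s['q'])
for n in d:
  for c in((478,89.7),(535,-124.5)):
    try: print(n,*bars(d[n],[c]))
    except Exception as e: print(n,'none')
print(go(s,[535,-124.5,36.5],16))
x=np.hstack([d['scene']['img'][140:290,220:420],d['top']['img'][140:290,190:390]])
cv2.imwrite('pics/c6.png',cv2.resize(x,None,fx=2,fy=2))
```

```text
[ 534.5910573  -124.82420803  127.37082855] [-1.79995149e+02  7.84324665e-04  1.59894931e+01] [-0.57950191  1.0850931  -0.16709148] [-2.47891709e+01  1.82762583e+01  9.43118210e+01  3.42361538e-03
  6.74156830e+01  4.92200210e+01]
scene (np.int64(143), array([472.7,  85.6], dtype=float32), (472.6, 86.4), array([ 9.9, 58.7]), 'yaw', np.float64(133.9), 'z', np.float64(80.8))
scene (np.int64(136), array([ 526. , -131.2], dtype=float32), (532.4, -128.3), array([60.9, 13. ]), 'yaw', np.float64(13.1), 'z', np.float64(82.1))
top (np.int64(131), array([476.3,  89.9], dtype=float32), (476.7, 89.9), array([12.8, 60.7]), 'yaw', np.float64(134.2), 'z', np.float64(83.7))
top (np.int64(0), array([nan, nan], dtype=float32), (0.0, 0.0), array([0., 0.]), 'yaw', np.float64(nan), 'z', np.float64(nan))
(array([ 0.5, -0.2, 90.9]), array([-0.0001,  0.    , -0.0002]))
  avg = a.mean(axis, **keepdims_kw)
  ret = um.true_divide(
h.py:12: RuntimeWarning: Degrees of freedom <= 0 for slice
  pc=np.linalg.eigh(np.cov(q.T))[1][:,1]
  c *= np.true_divide(1, fact)
  c *= np.true_divide(1, fact)
h.py:13: RuntimeWarning: Mean of empty slice.
  out.append((m.sum(),q.mean(0).round(1),(round(cx,1),round(cy,1)),np.round(wh,1),'yaw',round(np.degrees(np.arctan2(pc[1],pc[0]))%180,1),'z',P[m][:,2].mean().round(1)))
  ret = ret.dtype.type(ret / rcount)
```

View pics/c6.png

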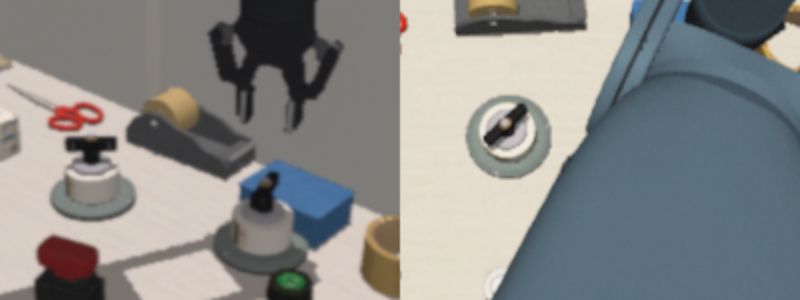

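The first bar turned 62° and stands free at (90,150) in the left crop. The gripper hangs over the second bar at (265,185). I'll descend and grip.

>>> jog_arm(translation=[[0.5,0,30],[0.5,0,55],[0.5,0,75],[0.5,0,86],[0.5,0,91],[0.5,0,91],[0.5,0,91],[0.5,0,91],[0.5,0,91],[0.5,0,91],[0.5,0,91]], turn=[[0,0,0],[0,0,0],[0,0,0],[0,0,0],[0,0,0],[0,0,0],[0,0,0],[0,0,0],[0,0,0],[0,0,0],[0,0,0]], claw=[0.5,0.5,0.5,0.5,0.5,0.5,0.5,1,1,1,1], squeeze=40)

```text
t: 13.55
tool_pos: [535.7, -125.7, 36.8]
orientation: [180.0, -0.1, 16.0]
contact_force: [-0.8, -1.0, 5.6]
grip_width: 0.213
gripper_force: 39.2
```

```bash
python3 s.py
```

```text
{'t': 13.55, 'tool_pos': [535.692, -125.721, 36.818], 'orientation': [179.953, -0.052, 15.973], 'contact_force': [-0.778, -1.012, 5.624], 'moment': [0.044, 0.12, -0.088], 'gripper_force': 39.224, 'grip_width': 0.213, 'q': [-24.823, 24.327, 99.882, -0.002, 55.721, 49.205]}
```

Same grip as before. The other holder was left-handed, so I'll feel counter-clockwise first.

>>> jog_arm(translation=[[0,0,0],[0,0,0],[0,0,0],[0,0,0]], turn=[[0,0,-0.05],[0,0,-0.1],[0,0,-0.16],[0,0,-0.16]], claw=[1,1,1,1])

```text
t: 14.05
tool_pos: [535.7, -125.7, 36.9]
orientation: [179.9, -0.0, 25.2]
contact_force: [-1.3, -0.3, 6.2]
grip_width: 0.218
gripper_force: 39.3
```

```bash
python3 s.py
```

```text
{'t': 14.05, 'tool_pos': [535.717, -125.712, 36.865], 'orientation': [179.95, -0.047, 25.159], 'contact_force': [-1.312, -0.336, 6.159], 'moment': [0.038, 0.142, -0.091], 'gripper_force': 39.332, 'grip_width': 0.218, 'q': [-24.825, 24.325, 99.877, 0.005, 55.729, 40.013]}
```

>>> jog_arm(translation=[[0,0,-0.2],[0,0,-0.4],[0,0,-0.4]], turn=[[0,0,-0.13],[0,0,-0.26],[0,0,-0.26]], claw=[1,1,1])

```text
t: 14.42
tool_pos: [535.7, -125.7, 37.3]
orientation: [179.9, -0.0, 40.1]
contact_force: [-0.5, -0.9, 5.8]
grip_width: 0.213
gripper_force: 39.2
```

```bash
python3 s.py
python3 - <<'E'
from h import *
from bench import bot
print(*bars(bot.capture('scene'),[(533,-128)]))
E
```

```text
{'t': 14.425, 'tool_pos': [535.729, -125.711, 37.259], 'orientation': [179.937, -0.035, 40.1], 'contact_force': [-0.532, -0.911, 5.793], 'moment': [0.049, 0.133, -0.136], 'gripper_force': 39.25, 'grip_width': 0.213, 'q': [-24.825, 24.294, 99.858, 0.006, 55.775, 25.071]}
(np.int64(193), array([ 526.5, -130.8], dtype=float32), (530.4, -127.7), array([53.4, 38.6]), 'yaw', np.float64(39.7), 'z', np.float64(82.7))
```

It gives at a steady 0.14 N m, with grip and bar turning together. I'll do the remaining 0.74 rad, then release, lift and move clear.

>>> jog_arm(translation=[[0,0,-0.2],[0,0,-0.4],[0,0,-0.5],[0,0,-0.7],[0,0,-0.9],[0,0,-1],[0,0,-1],[0,0,-1],[0,0,-1],[0,0,-1],[0,0,-11],[0,0,-40],[0,0,-80],[0,0,-120],[0,0,-150]], turn=[[0,0,-0.13],[0,0,-0.26],[0,0,-0.39],[0,0,-0.52],[0,0,-0.65],[0,0,-0.74],[0,0,-0.74],[0,0,-0.74],[0,0,-0.74],[0,0,-0.74],[0,0,-0.74],[0,0,-0.74],[0,0,-0.74],[0,0,-0.74],[0,0,-0.74]], claw=[1,1,1,1,1,1,1,0.5,0.5,0.5,0.5,0.5,0.5,0.5,0.5])

```text
t: 16.35
tool_pos: [535.7, -125.7, 189.3]
orientation: [179.9, 0.0, 82.4]
contact_force: [-1.0, 0.4, 0.5]
grip_width: 0.502
gripper_force: 0.0
```

```bash
python3 s.py
python3 - <<'E'
from h import *
from bench import bot
c=bot.capture('scene')
for o in bars(c,[(472,86),(533,-128)]): print(*o)
E
```

```text
{'t': 16.35, 'tool_pos': [535.737, -125.689, 189.342], 'orientation': [179.858, 0.045, 82.44], 'contact_force': [-1.044, 0.423, 0.512], 'moment': [-0.013, -0.003, -0.024], 'gripper_force': 0.0, 'grip_width': 0.502, 'q': [-24.818, 15.287, 89.261, -0.001, 75.303, -17.258]}
148 [472.4  85.7] (472.5, 86.2) [12.7 58.4] yaw 134.1 z 80.8
180 [ 528.7 -131.6] (531.7, -129.0) [60.5 14.4] yaw 79.5 z 81.5
```

```bash
python3 -c "
from bench import bot
print(bot.finish_job())"
```

```text
the job is handed in; nothing more can be done
None
```

Both clamp nuts are backed off by about 60° (roughly 62° on the left-hand-thread holder and 62–66° on the right-hand-thread one), the gripper is open and clear above them, and I handed the job in at about 16 s; the hand-in call gave no verdict.

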